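# Set out the parts cup and hold the parts-washer lid open

### The job

I am about to take the clean carburettor parts out of the red washer: first, with the washer's lid still shut, put the steel parts cup on the black stand so that both pegs come up through the holes in its ears and it sits fully down, and let go of it. Then lift the washer's lid by its yellow bar to 50 degrees from shut and keep holding it there: it falls shut by itself, so finish while still holding it. Leave everything else on the bench where it is.

Things in the scene. Friction and masses are not known exactly. Their poses are not given: they have to be found in the camera images.
- cup_mid (a point): Centre of the parts cup, half-way up, 42.5 mm above its underside: open steel cup, outer diameter 56, wall 3, on a blue foot plate 116 (cup's x) x 56 (y) x 8 thick, 85 tall in all; z up. The plate's ears stick out along +x and -x, each with a 12 through hole 44 from the cup's axis; along y the plate is no wider than the cup. 0.18 to 0.35 kg, loose, starts upright on the bench
- cup: The same parts cup; origin at the centre of its underside, axes as cup_mid
- stand_top (a point): Centre of the upper face of the black stand, a plate 130 (its x) x 74 (y) x 12 mm thick fixed on the bench. Two brass pegs of diameter 9 stand 44 from here along +x and -x, 22 tall above this face, the top 8 tapering to 3. Cup seated: its underside lies on this face, cup_mid is 42.5 above this point, x axes in line, either way round
- lid (a joint): Opening angle of the washer lid in rad: 0 shut (level). The lid is an aluminium plate 220 (hinge to front edge) x 270 x 4 mm, 0.35 to 0.6 kg, underside level with the hinge line when shut. Grows as its front edge rises, stop at 1.4. It falls shut from any angle when let go; 50 degrees is 0.873
- lid_bar (a point): Middle of the lid's yellow bar handle: round bar of diameter 12 mm, along the lid's y, 108 free between its posts, parallel to the hinge; centre 190 from the hinge towards the front edge, 44 above the lid's underside, 40 above the plate's top face. It can be pinched from above, fingers closing across it, and may turn between them as the lid rises. Axes turn with the lid
- washer_hinge (a point): Middle of the lid's hinge line, 111 mm above the bench, at the back of the washer. Axes of the washer, which do not turn with the lid: x level, from the washer's front to its hinge, y along the hinge, z up. The washer is a red tank 200 deep x 260 wide x 110 tall, fixed on the bench, on the -x side of this point
- spray_can: upright spray can, diameter 60, 150 tall, blue label (sizes in mm), loose bystander, to be left alone; origin at the centre of its underside
- jar: screw jar with a yellow cap, diameter 66, 80 tall (sizes in mm), loose bystander, to be left alone; origin at the centre of its underside
- piston: aluminium engine piston standing upright, diameter 72, 60 tall (sizes in mm), loose bystander, to be left alone; origin at the centre of its underside
- flywheel: dark steel flywheel lying flat, diameter 110, 30 tall (sizes in mm), loose bystander, to be left alone; origin at the centre of its underside
- wrench: steel wrench lying flat (sizes in mm), loose bystander, to be left alone; origin at the centre of its underside
- screwdriver: screwdriver lying flat (sizes in mm), loose bystander, to be left alone; origin at the centre of its underside
- plug_box: small cardboard box 75 x 50 x 45 (sizes in mm), loose bystander, to be left alone; origin at the centre of its underside

How it is judged:
By the outcome, as a careful person would: the job done as asked, in the order asked, and still so for the second after the job is handed in, while the arm keeps its last pose, push and grip.
It also fails if it takes over 58 s, if anything falls off the work surface, if the arm or the gripper's body presses on something with over 40 N, if the wrist force passes 120 N, or if a joint passes its speed limit or range.

### The arm

A 6-joint arm with a two-finger parallel gripper is mounted at the origin on the work surface. World frame = base frame: x ahead of the robot, y to its left, z up, the work surface at z = 0. Lengths are in m, angles in rad, forces in N, time in s.
With the tool pointing down it reaches from about 0.275 to 0.725 m from the base axis. Payload 15.9 kg.
Tool frame: the origin (TCP) lies midway between the tips of the shut fingers; the grasp point (between the pads) lies 19 mm behind it; x points along the fingers, y is the direction in which the jaws open and shut, and the axes are right-handed (so a half turn about x gives the same grasp; the last joint's range is limited). The gripper opens to 85 mm and grips with 20 to 120 N. Pads are 22 mm wide; open, the fingers measure 114 mm over their backs; the gripper's body (76 mm by 85 mm) begins 54 mm behind the grasp point. The pads swing forward as they close: fully open they stand 13 mm farther back than shut.
Start: joints at [-1.281, 0.213, -0.034, 1.323, 0, 1.571], TCP at [0.143, -0.479, 0.231] pointing down, gripper open.
Joint ranges: [-2.98, 2.98], [-0.74, 1.72], [-1.14, 1.35], [-2.1, 2.04], [-1.57, 1.44], [-3.14, 3.14]. Speed limits (rad/s): [1.89, 1.89, 2.39, 2.57, 3.14, 3.14].

### API

Orientations are given as a 3x3 rotation matrix whose columns are the frame's x, y, z axes.
In Python, from plant import arm, eoat, cams, ticket gives the robot as it stands. Calls block until the motion is done:
- arm.move_ptp(position, orientation): joint-space move of the TCP to a pose.
- arm.servo_line(position, v=0.15, orientation=None, guard=None): straight line of the TCP; orientation=None keeps the orientation; v is the mean speed in m/s. With guard (N) it stops when the force on the tool has changed by that much, and returns True; else False.
- arm.goto_joints(angles): joint-space move.
- eoat.command_gripper(opening, grip_force=None): opening from 0.0 (shut) to 1.0 (fully open); grip_force is the grip in N (None keeps the last); returns when the fingers have stopped.
- arm.hold(seconds).
- arm.inverse_kinematics(position, orientation): joint angles nearest the present ones, or None.
- arm.sense(): the state.
- cams.read_camera(name): name is "side" or "top" or "wrist"; returns (picture, depth): 400x640x3 uint8, red, green, blue; 400x640 float32, m along the optical axis (not along the pixel's ray), 0 where there is no reading.
- cams.camera_model(name): a dict with "fx", "fy", "cx", "cy" (pixels), "T" (4x4, takes a point from camera to world coordinates). Camera axes: x right, y down, z forward; pixel columns grow to the right and rows downward; lengths in m; the calibration is good to about 2 mm. A picture is of the moment at which its call begins: read the wrist's pose just before it. camera_model takes no time and is no camera call; for the wrist camera it gives the pose at the moment of the call.
A pose or a line that the arm cannot do raises arm.Unreachable and nothing moves.
- ticket.finish_job(): hands the job in, once; it reports no verdict.
Trained networks look in the newest picture that a camera, given by its name, has taken for a name from the list of things; names that differ only in an ending like _2 or _b are one class to them, and where a whole thing is asked for, a point or a joint stands for the part that bears it (a point fixed in the world has none). Each returns a list of dicts, best first, with "confidence" (0 to 1); they miss things now and then, are a little off and sometimes report something else, mostly with a low value. They report only what shows in the picture. A call takes as long as a camera call.
- cams.masks_of(camera, thing): "pixels" (400x640 bool, what is visible of it) and "extent" ([left, top, right, bottom] in pixels, round what is visible of it).
The state is a dict: "t": time; "joints": joint angles; "joint_velocities": joint speeds; "tau": joint torques, N m; "position": TCP position; "ee_rot": TCP orientation; "ft_force": force on the tool from outside, world axes, zero at the start; "ft_torque": the same for the moment, N m; "grip_width": opening from 0.0 (shut) to 1.0 (fully open).
Only numpy, scipy, OpenCV 4.12 (cv2) and the standard library are available. Lean on these libraries where they do the work, as an engineer would, in place of code of your own. Each camera call takes 0.05 s, during which the arm holds its last target.

## Working session

There is one attempt and no reset: what is moved stays moved. The work goes in short steps, each a Python script; the robot and the scene stay as the last script left them, time stands still between calls to the robot, and variables do not carry over. Pictures are saved under pics/ and viewed, and the job is handed in when it is done.

```bash
ls; mkdir -p pics
python3 - <<'E'
from plant import arm,eoat,cams,ticket
import cv2,numpy as np
for n in("top","side"):
    p,d=cams.read_camera(n); np.savez(f"{n}0.npz",p=p,d=d)
    cv2.imwrite(f"pics/{n}0.png",p[:,:,::-1])
    m=cams.camera_model(n); print(n,m["fx"],m["cx"],m["cy"],np.round(m["T"],3).tolist())
print(arm.sense())
E
```

```text
pics
top 422.6897169813696 316.5634819290264 207.97794794945256 [[0.011, -0.98, 0.198, 0.31], [-1.0, -0.012, -0.008, 0.059], [0.011, -0.198, -0.98, 1.421], [0.0, 0.0, 0.0, 1.0]]
side 472.7672933959138 314.37219694870186 198.6361504526395 [[-0.82, -0.361, 0.444, -0.027], [-0.572, 0.531, -0.625, 0.9], [-0.01, -0.767, -0.642, 0.974], [0.0, 0.0, 0.0, 1.0]]
{'t': 0.1, 'joints': array([-1.28097984e+00,  2.13306581e-01, -3.49404063e-02,  1.32352948e+00,
       -2.02450256e-05,  1.57082355e+00]), 'joint_velocities': array([-0.00038797, -0.0006406 ,  0.00311476,  0.00062441, -0.00029679,
       -0.00060767]), 'tau': array([ 1.93173387e-04, -6.87247396e+01,  4.87807703e+01,  1.22762035e-02,
       -1.72573073e-04,  1.62961921e-06]), 'position': array([ 0.14279735, -0.47886591,  0.23088804]), 'ee_rot': array([[-2.99501272e-04,  2.85750148e-01, -9.58304108e-01],
       [ 9.33477956e-04, -9.58303653e-01, -2.85750304e-01],
       [-9.99999519e-01, -9.80138340e-04,  2.02716991e-05]]), 'ft_force': array([ 0.73687529,  0.86489935, -0.47662462]), 'ft_torque': array([-0.02210366, -0.03766596,  0.02375422]), 'grip_width': 0.9993424520861902}
```

View pics/top0.png

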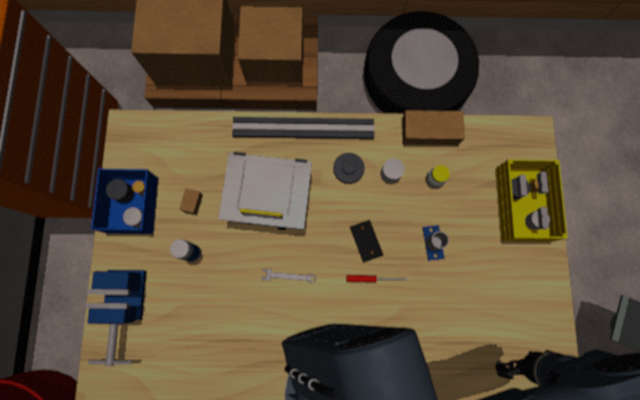

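View pics/side0.png

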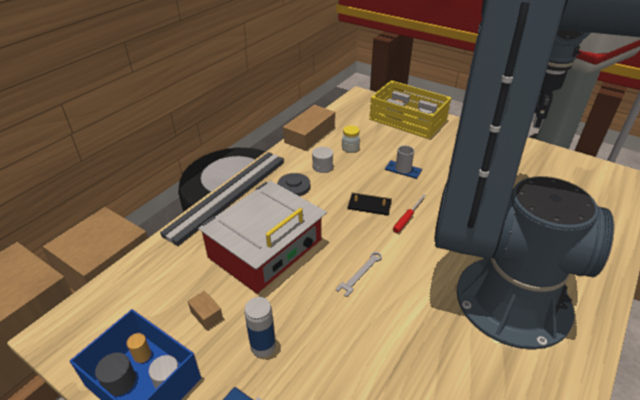

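Top view: the washer is at (265,195) with its yellow bar at (262,212), the stand at (366,240), and the cup at (435,242). I'll get rough positions next.

```bash
cat > h.py <<'E'
import numpy as np,cv2
from plant import arm,eoat,cams,ticket
def cloud(d,m):
    v,u=np.mgrid[0:400,0:640]
    P=np.stack([(u-m["cx"])/m["fx"]*d,(v-m["cy"])/m["fy"]*d,d],-1)
    T=np.array(m["T"]); W=P@T[:3,:3].T+T[:3,3]; W[d<=0]=np.nan
    return W
def rect(pts):
    r=cv2.minAreaRect((pts[:,:2]*1000).astype(np.float32)); return r
def down(yaw):  # jaw axis y at angle yaw
    y=np.array([np.cos(yaw),np.sin(yaw),0]); x=np.array([0,0,-1.]); return np.stack([x,y,np.cross(x,y)],1)
def shot(n,name):
    m=cams.camera_model(n); p,d=cams.read_camera(n); cv2.imwrite(f"pics/{name}.png",p[:,:,::-1]); np.savez(name+".npz",p=p,d=d,T=m["T"]); return p,d,m,cloud(d,m)
E
python3 - <<'E'
from h import *
for n in("top","side"):
    z=np.load(n+"0.npz"); m=cams.camera_model(n); W=cloud(z["d"],m); p=z["p"].astype(int)
    hsv=cv2.cvtColor(z["p"],cv2.COLOR_RGB2HSV)
    box={"top":dict(stand=(345,215,390,268),cup=(418,222,455,265),wash=(218,150,314,232)),"side":dict(stand=(343,190,396,218),cup=(380,142,428,182),wash=(200,180,330,292))}[n]
    for k,(a,b,c,d) in box.items():
        w=W[b:d,a:c].reshape(-1,3); h=hsv[b:d,a:c].reshape(-1,3)
        if k=="stand": s=(h[:,2]<70)&(w[:,2]<.02)&(w[:,2]>.006)
        elif k=="cup": s=(w[:,2]>.07)
        else: s=(w[:,2]>.105)&(w[:,2]<.122)
        print(n,k,s.sum(),np.nanmedian(w[s],0).round(4),[np.round(x,1) for x in rect(w[s])])
        if k=="cup":
            s=(h[:,0]>95)&(h[:,0]<125)&(h[:,1]>150)&(w[:,2]<.02); print(" plate",s.sum(),[np.round(x,1) for x in rect(w[s])],np.nanmedian(w[s],0))
        if k=="wash":
            s=(h[:,0]>20)&(h[:,0]<35)&(h[:,1]>150)&(w[:,2]>.14); print(" bar",s.sum(),[np.round(x,1) for x in rect(w[s])],np.nanmedian(w[s],0))
for n in("top","side"):
  for k in("spray_can","jar","piston","flywheel","wrench","screwdriver","plug_box","cup","lid"):
    z=np.load(n+"0.npz");W=cloud(z["d"],cams.camera_model(n)); r=cams.masks_of(n,k)
    if r: w=W[r[0]["pixels"]]; print(n,k,round(r[0]["confidence"],2),r[0]["extent"],np.nanmean(w,0).round(3))
E
```

```text
top stand 753 [ 0.4847 -0.1197  0.012 ] [array([ 485.9, -119.7]), array([126.3,  72.4]), np.float64(20.5)]
top cup 92 [ 0.4851 -0.3457  0.0821] [array([ 484.5, -345.3]), array([54.6, 54. ]), np.float64(26.4)]
 plate 152 [array([ 482.9, -345.7]), array([104.9,  48.8]), np.float64(7.5)] [ 0.45355381 -0.33921581  0.00797981]
top wash 5536 [0.634  0.2112 0.1146] [array([636. , 212.3]), array([270.9, 227.6]), np.float64(84.1)]
 bar 113 [array([550.6, 218.9]), array([125. ,   8.3]), np.float64(83.8)] [0.55031556 0.21702991 0.15896129]
side stand 569 [ 0.4833 -0.1126  0.012 ] [array([ 484.6, -116.8]), array([124.7,  74.7]), np.float64(20.8)]
side cup 147 [ 0.4827 -0.3406  0.0784] [array([ 483.8, -344.6]), array([52.8, 63.3]), np.float64(32.6)]
 plate 116 [array([ 481.2, -341.3]), array([107.4,  54.9]), np.float64(7.3)] [ 0.45297886 -0.33430135  0.008221  ]
side wash 5417 [0.6297 0.229  0.1157] [array([632.9, 211.8]), array([273.3, 227.5]), np.float64(84.3)]
 bar 165 [array([548.9, 223.8]), array([128.9,  10.2]), np.float64(84.2)] [0.54914739 0.22853253 0.15968116]
top spray_can 0.64 [169.8,
[... 423 characters left out ...]
13.4] [0.61  0.468 0.038]
top cup 0.75 [422.5, 220.2, 449.1, 260.4] [ 0.482 -0.345  0.026]
top lid 0.67 [217.4, 152.6, 313.3, 225.8] [0.63  0.212 0.115]
side spray_can 0.81 [245.6, 297.1, 275.6, 359.4] [0.426 0.473 0.102]
side jar 0.97 [342.2, 125.2, 359.3, 150.3] [ 0.697 -0.345  0.052]
side piston 0.97 [311.0, 146.4, 329.5, 173.5] [ 0.715 -0.193  0.042]
side flywheel 0.6 [276.9, 171.0, 311.9, 197.2] [ 0.73  -0.057  0.022]
side wrench 0.78 [336.3, 250.5, 379.5, 293.4] [0.365 0.145 0.007]
side screwdriver 0.66 [394.7, 204.3, 412.1, 230.4] [ 0.358 -0.094  0.022]
side plug_box 0.84 [190.1, 291.0, 224.4, 326.9] [0.601 0.478 0.037]
side cup 0.81 [389.3, 147.2, 417.3, 179.0] [ 0.479 -0.341  0.037]
```

Run:
```python
from h import *
arm.move_ptp([.484,-.345,.30],down(np.radians(-82.5)))
p,d,m,W=shot("wrist","w1"); print(np.round(m["T"],3).tolist(),m["fx"]); s=arm.sense(); print(s["t"],s["position"],s["joints"])
```

```text
[[0.13, -0.954, -0.271, 0.551], [-0.992, -0.125, -0.036, -0.336], [0.0, 0.274, -0.962, 0.443], [0.0, 0.0, 0.0, 1.0]] 339.261325961922
2.4417 [ 0.48312571 -0.34579426  0.29995079] [-6.21096273e-01  4.28141536e-01  4.36589549e-01  1.57941614e+00
 -2.22277492e-04  2.39078879e+00]
```

View pics/w1.png

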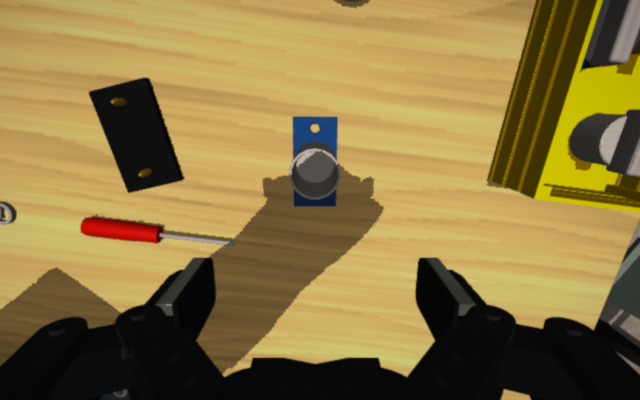

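The wrist view shows the cup at (315,172), its visible ear hole at (315,128), and the stand's pegs at (118,102) and (145,173).

```bash
cat >> h.py <<'E'
def planefit(mask,m,z):
    v,u=np.nonzero(mask); return uvz(u,v,m,z)
def uvz(u,v,m,z):
    T=np.array(m["T"]); r=np.stack([(u-m["cx"])/m["fx"],(v-m["cy"])/m["fy"],np.ones(len(u))],-1)@T[:3,:3].T
    k=(z-T[2,3])/r[:,2]; return T[:3,3]+r*k[:,None]
def stand_est(p,d,m,W,box):
    a,b,c,e=box
    g=np.zeros((400,640),bool); g[b:e,a:c]=1
    hsv=cv2.cvtColor(p,cv2.COLOR_RGB2HSV)
    blk=g&(W[:,:,2]<.02)&(W[:,:,2]>.007)&(hsv[:,:,2]<90)
    P=planefit(blk,m,.012); R=rect(P)
    pk=g&(W[:,:,2]>.0165)
    n,l=cv2.connectedComponents(pk.astype(np.uint8)); pegs=[(np.median(W[l==i],0).round(4).tolist(),W[l==i][:,2].max().round(4),int((l==i).sum())) for i in range(1,n) if (l==i).sum()>5]
    return R,pegs
E
python3 - <<'E'
from h import *
z=np.load("w1.npz");p,d=z["p"],z["d"];m=cams.camera_model("wrist");m["T"]=z["T"];W=cloud(d,m)
print(stand_est(p,d,m,W,(80,70,195,200)))
hsv=cv2.cvtColor(p,cv2.COLOR_RGB2HSV)
g=np.zeros((400,640),bool);g[100:220,280:350]=1
bl=g&(hsv[:,:,0]>95)&(hsv[:,:,0]<125)&(hsv[:,:,1]>150)
print("plate",rect(planefit(bl,m,.008)))
r=g&(W[:,:,2]>.08); print("rim",cv2.minEnclosingCircle((W[r][:,:2]*1000).astype(np.float32)),W[r][:,2].mean(),r.sum(), cv2.fitEllipse((W[r][:,:2]*1000).astype(np.float32)))
# bench z
print("bench z",np.nanmedian(W[230:250,420:470,2]))
for yy in (128,):
  q=g&~bl;q[:, :305]=0;q[:,326:]=0;q[:119]=0;q[137:]=0
  print("hole",planefit(q,m,.008).mean(0),q.sum())
E
```

```text
(((485.9735412597656, -120.45269775390625), (128.30712890625, 75.83499908447266), 20.47452163696289), [([0.5263, -0.106, 0.0279], np.float64(0.0345), 80), ([0.4449, -0.1363, 0.027], np.float64(0.0354), 71)])
plate ((481.6995544433594, -344.4967956542969), (113.0406494140625, 52.802093505859375), 6.914633274078369)
rim ((481.74639892578125, -344.839111328125), 27.895586013793945) 0.08465383436090264 490 ((481.91778564453125, -344.8025817871094), (52.327091217041016, 52.53175354003906), 107.24630737304688)
bench z 0.0002566593781747617
hole [ 0.52566646 -0.33893372  0.008     ] 98
```

Run:
```python
from h import *
arm.move_ptp([.47,-.12,.22],down(np.radians(-69.5))); arm.hold(.3)
p,d,m,W=shot("wrist","w2"); print(arm.sense()["t"],arm.sense()["position"]); print(stand_est(p,d,m,W,(150,20,500,260)))
```

```text
3.7417 [ 0.47017489 -0.12051834  0.2200219 ]
(((481.0212707519531, -175.083740234375), (175.36070251464844, 301.526123046875), 20.421688079833984), [([0.5263, -0.1031, 0.0293], np.float64(0.0354), 70), ([0.4456, -0.1332, 0.0285], np.float64(0.0342), 79), ([0.4741, -0.3189, 0.0273], np.float64(0.0441), 392), ([0.3661, -0.0733, 0.023], np.float64(0.0275), 800), ([0.4635, -0.074, 0.2377], np.float64(0.2393), 38), ([0.4954, -0.1588, 0.2381], np.float64(0.2396), 38)])
```

View pics/w2.png

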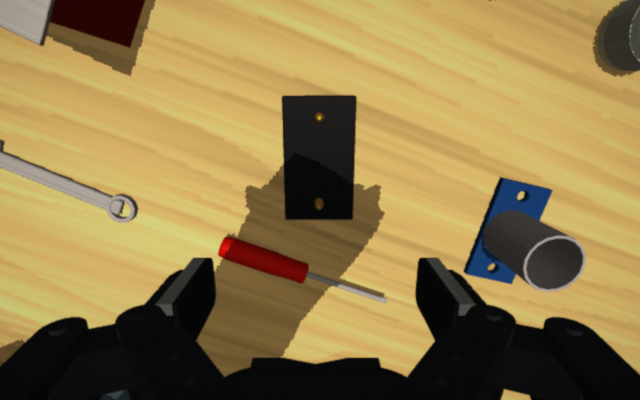

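Run:
```python
from h import *
z=np.load("w2.npz");p,d=z["p"],z["d"];m=cams.camera_model("wrist");m["T"]=z["T"];W=cloud(d,m)
R,pg=stand_est(p,d,m,W,(270,85,368,230)); print(R)
# fill incl. pegs
hsv=cv2.cvtColor(p,cv2.COLOR_RGB2HSV)
for k in pg: print(k)
for (a,b,c,e) in((308,105,332,130),(308,192,332,215)):
    w=W[b:e,a:c].reshape(-1,3); 
    for lo in(.028,.031): 
        s=w[:,2]>lo; print(lo,s.sum(),w[s].mean(0).round(4))
    print(hsv[b:e,a:c,0].shape); h=hsv[b:e,a:c]; mk=(h[:,:,1]>120)&(h[:,:,2]>50); v,u=np.nonzero(mk); print(u.min()+a,u.max()+a,v.min()+b,v.max()+b)
np.set_printoptions(linewidth=250); print((W[195:214,310:330,2]*1000).round().astype(int)); print((W[108:127,310:330,2]*1000).round().astype(int))
```

```text
((485.30731201171875, -118.5115966796875), (127.83434295654297, 73.6239013671875), 20.434221267700195)
([0.5263, -0.1031, 0.0293], np.float64(0.0354), 70)
([0.4456, -0.1332, 0.0285], np.float64(0.0342), 79)
0.028 50 [ 0.5261 -0.103   0.031 ]
0.031 22 [ 0.5262 -0.103   0.0331]
(25, 24)
315 323 112 121
0.028 42 [ 0.4445 -0.1336  0.0311]
0.031 22 [ 0.4442 -0.1337  0.0328]
(23, 24)
315 322 198 209
[[10 13 11 13 13 12 12 13 12 13 12 11 13 12 12 12 13 12 11 11]
 [13 11 12 11 13 12 13 12 12 12 13 12 13 13 12 12 12 13 13 12]
 [13 12 11 12 11 12 13 11 12 13 12 13 11 11 11 12 13 13 12 13]
 [12 12 11 12 11 12 12 11 12 13 12 12 12 12 12 13 12 12 11 12]
 [13 12 12 13 11 11 13 16 17 17 17 14 14 13 12 12 11 11 12 11]
 [13 12 12 13 13 12 17 20 20 21 19 19 15 12 12 13 13 10 13 12]
 [14 12 12 12 12 14 20 24 24 25 24 23 19 12 11 12 12 12 13 13]
 [12 12 14 12 12 17 23 26 26 27 28 27 23 15 13 12 13 12 12 12]
 [11 12 12 13 12 22 27 29 29 29 28 29 27 20 13 13 12 12 12 11]
 [12 12 12 13 12 25 28 28 30 32 31 30 28 25 13 11 11 14 12 13]
 [12 12 11 12 12 27 29 30 32 32 32 30 29 26 12 13 12 12 11 12]
 [14 11 11
[... 7931 characters left out ...]
                   12
                    12                   11                   12                   12                   12                   12                   12                   12                   13]
 [                  12                   11                   12                   12                   12                   12                   13                   13                   12                   12                   12
                    12                   12                   12                   11                   13                   13                   12                   12                   14]]<stdin>:12: RuntimeWarning: invalid value encountered in cast
```

Run:
```python
from h import *
R=down(np.radians(-82.8))
arm.move_ptp([.482,-.3448,.13],R)
arm.servo_line([.482,-.3448,.043],v=.1); print(arm.sense()["position"],arm.sense()["ft_force"])
eoat.command_gripper(0.0,60); s=arm.sense(); print(s["t"],s["grip_width"],s["ft_force"])
arm.servo_line([.482,-.3448,.16],v=.12); arm.hold(.2)
p,d,m,W=shot("wrist","w3"); s=arm.sense(); print(s["t"],s["position"],s["ft_force"],s["grip_width"])
```

```text
[ 0.48242044 -0.34498385  0.04367021] [-0.36420841 -0.20638302  0.66902974]
6.125 0.6519022900696356 [-2.76321848  2.15309781 10.61932067]
7.5 [ 0.48182034 -0.34468635  0.15958264] [-0.35174709 -0.29329921 -3.13926901] 0.6515641267626809
```

View pics/w3.png

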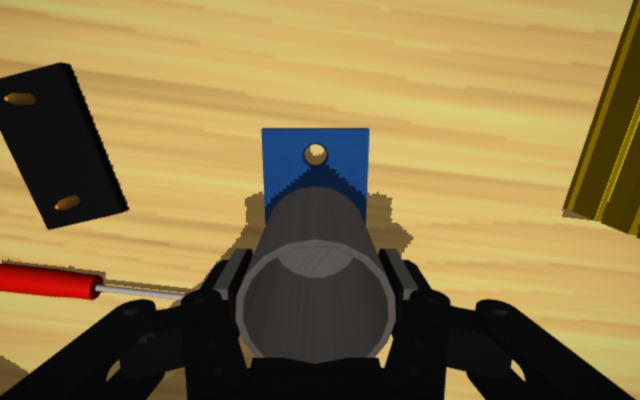

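```bash
cat >> h.py <<'E'
def cup_est(p,d,m,W):
    hsv=cv2.cvtColor(p,cv2.COLOR_RGB2HSV)
    bl=(hsv[:,:,0]>95)&(hsv[:,:,0]<125)&(hsv[:,:,1]>150); bl[:, :230]=0; bl[:,400:]=0; bl[225:]=0; bl[:80]=0
    pts=W[bl]; pts=pts[np.isfinite(pts[:,0])]; A=np.c_[pts[:,:2]-pts[:,:2].mean(0),np.ones(len(pts))]; c=np.linalg.lstsq(A,pts[:,2],rcond=None)[0]; z=c[2]
    f=bl.astype(np.uint8); n,l,st,ce=cv2.connectedComponentsWithStats(1-f)
    hole=[(i,st[i,4]) for i in range(1,n) if 100<st[i,4]<3000 and 290<ce[i,0]<340 and ce[i,1]<200]
    out=dict(ztop=z,slope=c[:2])
    if hole:
        h=l==hole[0][0]; out["hole"]=planefit(h,m,z).mean(0)
    v,u=np.nonzero(bl); P=uvz(u,v,m,z); out["rect"]=rect(P); 
    return out
E
python3 - <<'E'
from h import *
z=np.load("w3.npz");p,d=z["p"],z["d"];m=cams.camera_model("wrist");m["T"]=z["T"];W=cloud(d,m)
o=cup_est(p,d,m,W);print(o)
t=np.array([.48182,-.344686]); a=np.radians(7.2); 
for nm,q in(("hole",o["hole"][:2]),):
    r=q-t; print("rel ang",np.degrees(np.arctan2(r[1],r[0])),np.hypot(*r))
# side edges & front edge by rows
hsv=cv2.cvtColor(p,cv2.COLOR_RGB2HSV); bl=(hsv[:,:,0]>95)&(hsv[:,:,0]<125)&(hsv[:,:,1]>150)
for r in(135,150,165,180): u=np.nonzero(bl[r,230:400])[0]+230; P=uvz(np.array([u.min()-.5,u.max()+.5]),np.array([r,r]),m,o["ztop"]); print(r,u.min(),u.max(),P[:,:2].round(4).tolist(),np.hypot(*(P[1]-P[0])[:2]))
u=np.arange(270,362,10); v=np.array([np.nonzero(bl[:,x])[0].min()-.5 for x in u]); P=uvz(u,v,m,o["ztop"]); f=np.polyfit(P[:,1],P[:,0],1); print("front",np.degrees(np.arctan(f[0])),P[:,:2].mean(0),v)
rim=W[:,:,2]>.215; print
print(arm.sense()["ee_rot"].round(4))
E
```

```text
{'ztop': np.float64(0.12345113317791974), 'slope': array([0.00056418, 0.00062864]), 'hole': array([ 0.52574792, -0.33836327,  0.12345113]), 'rect': ((513.81884765625, -339.8066101074219), (50.056732177734375, 54.87652587890625), 7.214664936065674)}
rel ang 8.190566035087517 0.044380611879360495
135 263 367 [[0.5322, -0.3101], [0.539, -0.364]] 0.054369528889856945
150 263 367 [[0.5245, -0.3107], [0.5314, -0.3653]] 0.05502529131701377
165 264 366 [[0.5167, -0.3119], [0.5235, -0.3661]] 0.05463616896722576
180 265 366 [[0.5086, -0.3131], [0.5155, -0.3675]] 0.05477437194349369
front -7.200342361061612 [ 0.53889488 -0.33665102] [128.5 128.5 128.5 128.5 128.5 128.5 128.5 128.5 128.5 128.5]
[[-6.000e-04  1.253e-01 -9.921e-01]
 [ 4.000e-04 -9.921e-01 -1.253e-01]
 [-1.000e+00 -5.000e-04  5.000e-04]]
```

Run:
```python
from h import *
R=down(np.radians(-69.55))
arm.move_ptp([.4854,-.1188,.16],R)
arm.servo_line([.4854,-.1188,.093],v=.1,orientation=R,guard=15); arm.hold(.3)
p,d,m,W=shot("wrist","w4"); s=arm.sense(); print(s["t"],s["position"],s["ft_force"])
cv2.imwrite("pics/w4z.png",cv2.resize(p[60:240,230:410,::-1],None,fx=3.3,fy=3.3,interpolation=cv2.INTER_CUBIC))
shot("side","s4")
```

```text
9.5667 [ 0.48556501 -0.11880884  0.0932646 ] [-0.01338473 -0.02435734 -3.32605593]
```

View pics/w4z.png

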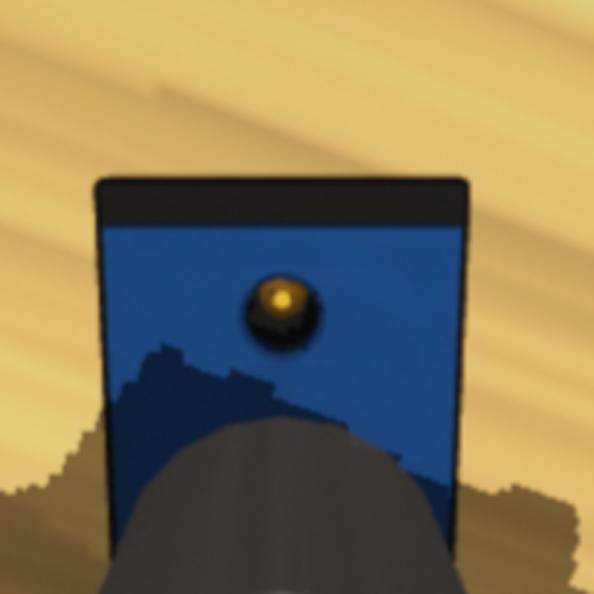

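View pics/s4.png

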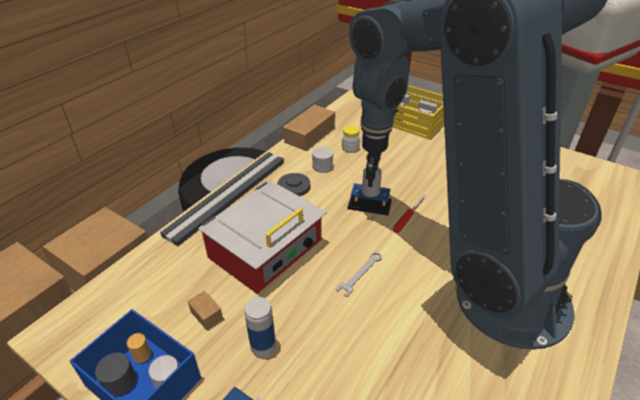

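Run:
```python
from h import *
z=np.load("w4.npz");p,d=z["p"],z["d"];m=cams.camera_model("wrist");m["T"]=z["T"];W=cloud(d,m)
o=cup_est(p,d,m,W);print(o["ztop"],o.get("hole"),o["rect"])
hsv=cv2.cvtColor(p,cv2.COLOR_RGB2HSV); mk=np.zeros((400,640),bool); mk[140:170,300:330]=1
br=mk&(hsv[:,:,0]<35)&(hsv[:,:,1]>100)&(p[:,:,0]>150)
v,u=np.nonzero(br); print(u.mean(),v.mean(),len(u))
tip=uvz(np.array([u.mean()]),np.array([v.mean()]),m,.034)[0]
hole=uvz(np.array([315.8]),np.array([155.2]),m,o["ztop"])[0]
ax=np.array([np.cos(np.radians(20.45)),np.sin(np.radians(20.45))]); la=np.array([-ax[1],ax[0]])
e=(tip-(o["hole"] if "hole" in o else hole))[:2]; print("peg-hole along",e@ax,"lat",e@la, hole)
bl=(hsv[:,:,0]>95)&(hsv[:,:,0]<125)&(hsv[:,:,1]>150)
u=np.arange(270,362,10); v=np.array([np.nonzero(bl[:,x])[0].min()-.5 for x in u]); P=uvz(u,v,m,o["ztop"]); f=np.polyfit(P[:,1],P[:,0],1); print("plate front ang",-np.degrees(np.arctan(f[0])))
blk=(p.max(2)<60); v=np.array([np.nonzero(blk[80:,x])[0].min()+79.5 for x in u]);P2=uvz(u,v,m,.012); f=np.polyfit(P2[:,1],P2[:,0],1); print("stand front ang",-np.degrees(np.arctan(f[0]))," gap",(P2.mean(0)-P.mean(0))[:2]@ax)
```

```text
0.056066812812607 [ 0.52716807 -0.10235881  0.05606681] ((515.309814453125, -106.81703186035156), (52.120033264160156, 56.9938850402832), 20.448823928833008)
315.0833333333333 150.08333333333334 24
peg-hole along -0.0007115360401715329 lat -0.00010214923997436303 [ 0.52666204 -0.10305228  0.05606681]
plate front ang 20.448884476328725
stand front ang 20.450416251706795  gap 0.006213387458061161
```

Run:
```python
from h import *
R=down(np.radians(-69.55)); x,y=.4854-.0005*.937,-.1188-.0005*.35
arm.servo_line([x,y,.088],v=.03,orientation=R)
g=arm.servo_line([x,y,.054],v=.03,orientation=R,guard=12); arm.hold(.2)
s=arm.sense(); print(g,s["t"],s["position"],s["ft_force"],s["ft_torque"])
p,d,m,W=shot("wrist","w5")
cv2.imwrite("pics/w5z.png",cv2.resize(p[60:240,230:410,::-1],None,fx=3.3,fy=3.3,interpolation=cv2.INTER_CUBIC)); print(cup_est(p,d,m,W))
```

```text
True 11.125 [ 0.48471127 -0.11891738  0.05595512] [-2.95578811 -0.31755509  9.04655374] [ 0.07192474  0.25341339 -0.05886404]
{'ztop': np.float64(0.019896788283436936), 'slope': array([-0.00593704, -0.01026942]), 'hole': array([ 0.52610647, -0.10252213,  0.01989679]), 'rect': ((514.8563232421875, -106.6923828125), (51.16948699951172, 56.59580612182617), 20.448036193847656)}
```

View pics/w5z.png

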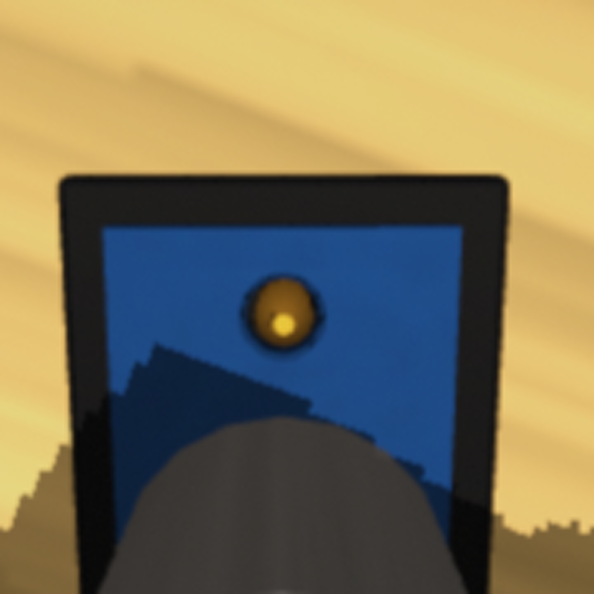

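The cup is seated: the plate top is at z≈0.020, and the peg comes up through the hole at about (283,315) in the zoomed view. I'll release it and check.

Run:
```python
from h import *
R=down(np.radians(-69.55))
eoat.command_gripper(1.0); s=arm.sense(); x,y=s["position"][:2]; print(s["ft_force"],s["grip_width"])
arm.servo_line([x,y,.20],v=.15,orientation=R)
p,d,m,W=shot("wrist","w6")
arm.move_ptp([.55,.21,.32],down(np.radians(-5.9))); arm.hold(.2)
shot("wrist","w7"); s=arm.sense(); print(s["t"],s["position"],s["joints"])
shot("side","s7"); shot("top","t7")
```

```text
[ 0.32061098 -0.61755828 -0.92065923] 1.0017215785530964
14.3333 [0.55011755 0.20916281 0.31995289] [ 3.63362127e-01  4.24311284e-01  4.82003906e-01  1.62862330e+00
 -5.12252884e-05  2.03867113e+00]
```

View pics/w6.png

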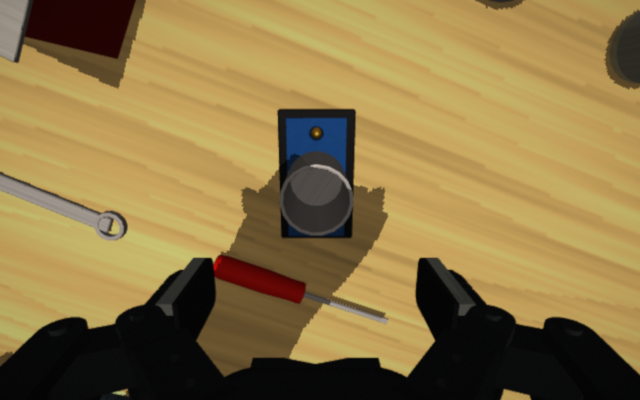

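View pics/w7.png

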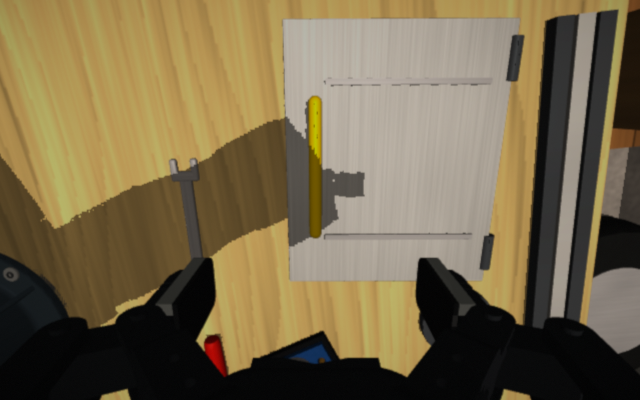

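View pics/s7.png

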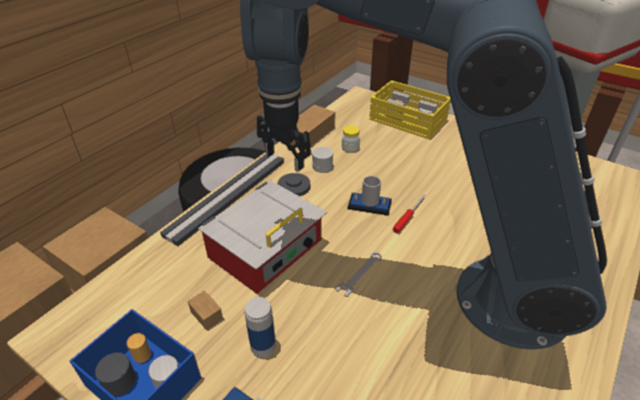

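The cup is seated on the stand with both parts aligned in w6. In w7 the bar runs vertically at u≈315 (v 97–237), with the lid corners at (283,18), (520,18), (482,280) and (289,280).

Run:
```python
from h import *
z=np.load("w7.npz");p,d=z["p"],z["d"];m=cams.camera_model("wrist");m["T"]=z["T"];W=cloud(d,m)
hsv=cv2.cvtColor(p,cv2.COLOR_RGB2HSV)
g=np.zeros((400,640),bool);g[85:250,295:335]=1
b=g&(W[:,:,2]>.145)
w=W[b]; print("bar",len(w),[np.round(x,2) for x in rect(w)],w.mean(0).round(4),w[:,2].max())
# axis line: pts with y-middle
l=(W[:,:,2]>.105)&(W[:,:,2]<.125)&(hsv[:,:,1]<100);l[:,:270]=0;l[:,530:]=0;l[290:]=0
n,lab,st,_=cv2.connectedComponentsWithStats(l.astype(np.uint8)); i=1+st[1:,4].argmax(); L=lab==i
print("lid",[np.round(x,2) for x in rect(planefit(L,m,.115))], W[L][:,2].mean(), st[i])
a=np.radians(-5.9); ax=np.array([np.cos(a),np.sin(a)]); la=np.array([-ax[1],ax[0]])
q=W[L][:,:2]@ax; print("along range",np.percentile(q,[.1,1,50,99,99.9])); q=W[L][:,:2]@la; print("lat",np.percentile(q,[.1,1,50,99,99.9]))
print("bar along",np.median(w[:,:2]@ax),"lat", np.percentile(w[:,:2]@la,[1,99]))
for f in("w7",):
  c=np.polyfit(w[:,:2]@la,w[:,:2]@ax,1); print("bar ang off",np.degrees(np.arctan(c[0])))
z=np.load("w6.npz");p,d=z["p"],z["d"];m["T"]=z["T"];W=cloud(d,m)
s=(W[:,:,2]>.088)&(W[:,:,2]<.11);s[:,:250]=0;s[:,380:]=0;s[250:]=0;s[:130]=0
print("cup rim",[np.round(x,2) for x in cv2.minEnclosingCircle((W[s][:,:2]*1000).astype(np.float32))],W[s][:,2].mean())
```

```text
bar 1809 [array([550.25, 222.41]), array([130.33,  11.4 ]), np.float64(84.26)] [0.5509 0.2261 0.16  ] 0.16293288266587075
lid [array([632.72, 213.7 ]), array([269.43, 225.01]), np.float64(84.25)] 0.11534905876609089 [  283    18   241   264 54114]
along range [0.49509581 0.49705413 0.60750724 0.71337522 0.71781157]
lat [0.14336469 0.1479134  0.30243711 0.410355   0.41223397]
bar along 0.5247126029817057 lat [0.21541961 0.34122632]
bar ang off -0.09575746563600727
cup rim [array([ 484.09, -118.48]), np.float64(28.01)] 0.09548888235890543
```

```bash
cat >> h.py <<'E'
A=np.radians(-5.8); AX=np.array([np.cos(A),np.sin(A)]); B0=np.array([.5504,.2226]); H=B0+.190*AX; RD=down(A)
def tcp(th,dz=0):
    x=-.190*np.cos(th)+.044*np.sin(th); z=.111+.190*np.sin(th)+.044*np.cos(th)
    return np.r_[H+x*AX,z-.019+dz]
E
python3 - <<'E'
from h import *
for t in np.radians([0,25,50,53]): print(tcp(t),arm.inverse_kinematics(tcp(t),RD))
eoat.command_gripper(.5)
arm.servo_line(tcp(0,.05),v=.2,orientation=RD)
g=arm.servo_line(tcp(0),v=.06,orientation=RD,guard=10); s=arm.sense(); print(g,s["t"],s["position"],s["ft_force"])
shot("wrist","w8")
E
```

```text
[0.5504 0.2226 0.136 ] [0.3843222  0.43765033 0.03658909 1.16973509 0.         2.05634762]
[0.5866104  0.21892188 0.21217501] [0.35718998 0.48737017 0.3065989  1.39002506 0.         2.0292154 ]
[0.65145631 0.21233507 0.2658311 ] [0.31508104 0.65947431 0.72925067 1.64057268 0.         1.98710646]
[0.66062792 0.21140346 0.27022061] [0.30970641 0.6914422  0.79779202 1.67714615 0.         1.98173183]
False 16.7333 [0.55062164 0.22270297 0.13638672] [0.64560108 0.01898028 0.40783051]
```

View pics/w8.png

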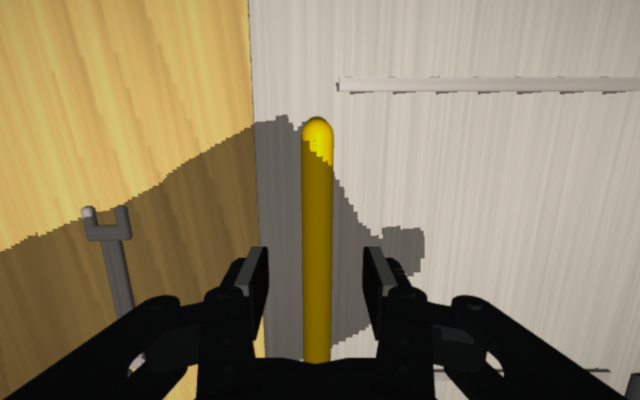

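The bar at u≈317 is centred between the fingers (265 and 365). I'll grip it and lift.

Run:
```python
from h import *
eoat.command_gripper(0,70); s=arm.sense(); print(s["grip_width"],s["ft_force"])
off=s["position"]-tcp(0); off=0
for t in np.radians([3,9,15.,21]):
    arm.servo_line(tcp(t),v=.06,orientation=RD); s=arm.sense(); print(round(np.degrees(t)),(s["position"]-tcp(t)).round(4),s["ft_force"].round(1),s["grip_width"].round(3),s["t"])
shot("side","s9")
```

```text
0.11264105629923857 [ 5.66976009 -0.82157781  1.2877405 ]Traceback (most recent call last):
  File "<stdin>", line 5, in <module>
AttributeError: 'float' object has no attribute 'round'
```

Run:
```python
from h import *
for t in np.radians([3,9,15.,21]):
    arm.servo_line(tcp(t),v=.06,orientation=RD); s=arm.sense(); print(round(np.degrees(t)),(s["position"]-tcp(t)).round(4),s["ft_force"].round(1),round(s["grip_width"],3),s["t"])
shot("side","s9"); shot("wrist","w9")
```

```text
3 [ 0.0004  0.     -0.0003] [ 7.9  0.9 -6.6] 0.113 17.75
9 [ 0.      0.     -0.0005] [ 6.   0.8 -7.7] 0.116 18.2417
15 [-0.0004  0.0001 -0.0005] [-0.4  0.6 -3.9] 0.116 18.7333
21 [-0.0007  0.0001  0.0001] [-7.5  1.4  1.3] 0.116 19.225
```

View pics/s9.png

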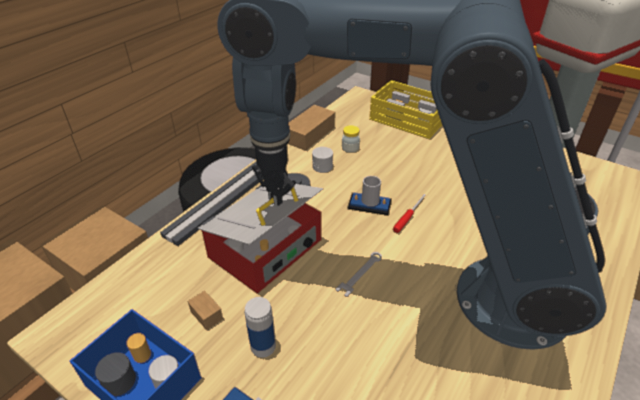

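View pics/w9.png

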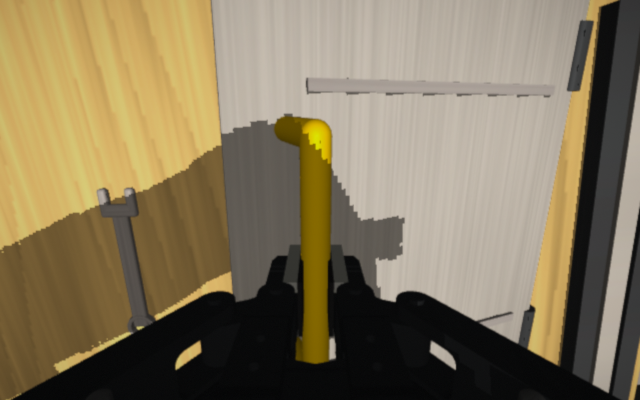

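The lid is rising, with the bar still held between the fingers. I'll continue.

Run:
```python
from h import *
for t in np.radians([27,33,39,45,50]):
    arm.servo_line(tcp(t),v=.06,orientation=RD); s=arm.sense(); print(round(np.degrees(t)),(s["position"]-tcp(t)).round(4),s["ft_force"].round(1),round(s["grip_width"],3),s["t"])
    if np.linalg.norm(s["ft_force"])>45: break
arm.hold(.3); s=arm.sense(); print(s["position"],s["ft_force"],s["t"])
shot("side","s10"); r=cams.masks_of("side","lid"); np.save("lidm.npy",r[0]["pixels"]) if r else print("none")
shot("wrist","w10"); shot("top","t10"); r=cams.masks_of("top","lid"); np.save("lidt.npy",r[0]["pixels"]) if r else print("none")
```

```text
27 [-0.0012  0.0002  0.0003] [-13.1   2.1   5.6] 0.115 19.8167
33 [-0.0016  0.0002  0.0008] [-18.2   0.4  12.6] 0.107 20.3083
39 [-0.0018  0.0003  0.0016] [-21.3   0.9  19.7] 0.112 20.8
45 [-0.0007  0.0003  0.0022] [-15.   -0.1  21. ] 0.111 21.2917
50 [-0.0008  0.0003  0.0024] [-16.9   0.1  23.4] 0.11 21.725
[0.65044324 0.21265396 0.26816104] [-16.38180923   1.16075595  22.76313537] 22.025
none
```

View pics/s10.png

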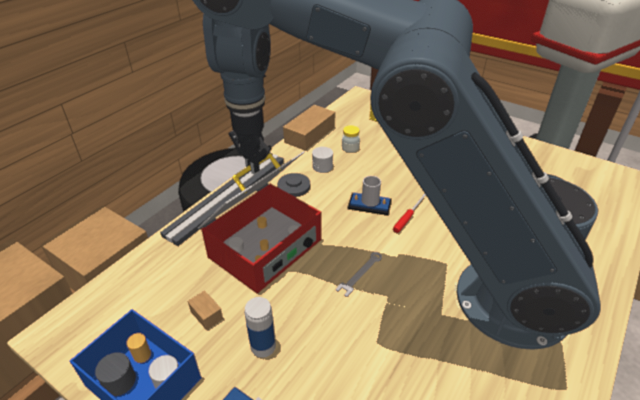

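View pics/w10.png

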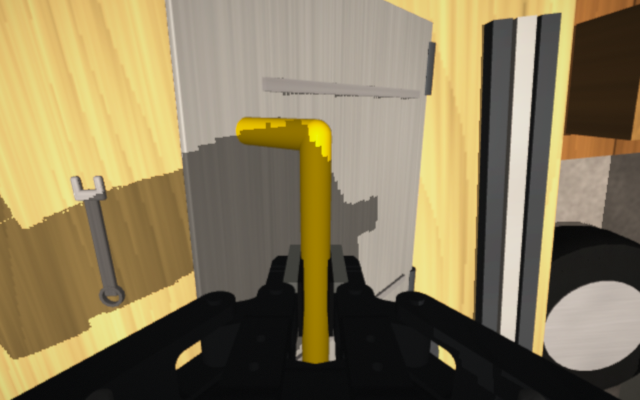

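View pics/t10.png

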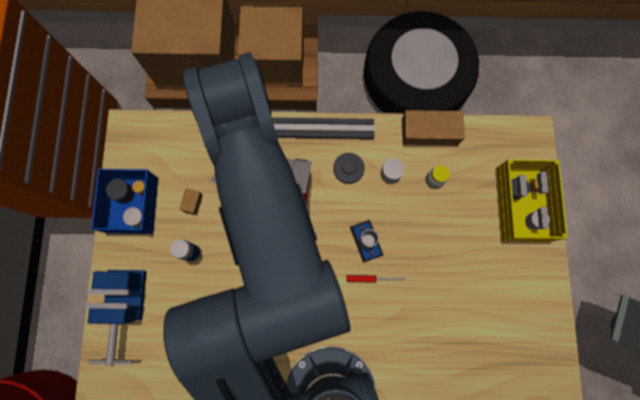

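```bash
cat >> h.py <<'E'
def lidangle(z,m,box):
    p,d=z["p"],z["d"];m=dict(m);m["T"]=z["T"];W=cloud(d,m)
    a,b,c,e=box; P=W[b:e,a:c].reshape(-1,3); P=P[np.isfinite(P[:,0])]
    for k in range(6):
        c0=P.mean(0); n=np.linalg.svd(P-c0,full_matrices=False)[2][2]; r=(P-c0)@n; P=P[abs(r)<max(.004,2*r.std())] if k<5 else P
    n*=np.sign(n[2]); hz=n[:2]@AX; return np.degrees(np.arctan2(hz,n[2])),n,c0,r.std(),len(P)
E
python3 - <<'E'
from h import *
m=cams.camera_model("wrist")
for b in((190,10,420,75),(190,90,235,140),(335,110,415,240),(200,160,235,270)): print(lidangle(np.load("w10.npz"),m,b))
for b in((230,30,560,70),): print("at21",lidangle(np.load("w9.npz"),m,b))
for b in((340,30,480,70),): print("at0",lidangle(np.load("w7.npz"),m,b))
# pose-based: bar from TCP
s=arm.sense(); g=s["position"]+[0,0,.019]; x=(g[:2]-H)@AX; z=g[2]-.111
print("pose angle",np.degrees(np.arctan2(z,-x))-np.degrees(np.arctan2(.044,.19)),np.hypot(x,z),s["ee_rot"].round(3).tolist())
E
```

```text
(np.float64(49.32705797636566), array([ 0.7547181 , -0.07507484,  0.65173949]), array([0.66118308, 0.31359999, 0.22103909]), np.float64(0.0004685516485455979), 14835)
(np.float64(49.64530778635951), array([ 0.75819352, -0.07657513,  0.64751743]), array([0.61530445, 0.28324242, 0.27059466]), np.float64(0.0005433547302375825), 2243)
(np.float64(49.33040688766535), array([ 0.75464044, -0.07622501,  0.65169591]), array([0.69590664, 0.23011178, 0.17110439]), np.float64(0.0003393992757767851), 10354)
(np.float64(49.71344751420314), array([ 0.75893925, -0.07684895,  0.64661074]), array([0.61009585, 0.24173735, 0.27179676]), np.float64(0.0005334003527763174), 3833)
at21 (np.float64(20.147593697238953), array([ 0.34275174, -0.03406476,  0.9388082 ]), array([0.63122756, 0.31222382, 0.15898089]), np.float64(0.0005977371101495325), 13142)
at0 (np.float64(-0.01132759007887698), array([-2.94643058e-04, -9.44335469e-04,  9.99999511e-01]), array([0.65037799, 0.3204993 , 0.11520378]), np.float64(0.0007967062421535484), 5576)
pose angle 50.03160583312125 0.19757953140136922 [[0.001, 0.995, -0.101], [0.001, -0.101, -0.995], [-1.0, 0.001, -0.001]]
```

Run:
```python
from h import *
t=np.radians(50.5); ph=t+np.arctan2(.044,.19); u=np.r_[-np.cos(ph)*AX,np.sin(ph)]
arm.servo_line(tcp(t)+.0028*u,v=.02,orientation=RD); arm.hold(.5); s=arm.sense(); print(s["position"],s["ft_force"],s["grip_width"],s["t"])
m=cams.camera_model("wrist"); shot("wrist","w11"); z=np.load("w11.npz")
for b in((190,10,420,75),(335,110,415,240)): print(lidangle(z,m,b))
arm.hold(1); s=arm.sense(); print(s["position"],s["ft_force"],s["grip_width"])
shot("side","s11"); 
for k in("spray_can","jar","piston","flywheel","wrench","screwdriver","plug_box","cup"):
    r=cams.masks_of("side",k)
    if r: W=cloud(np.load("s11.npz")["d"],cams.camera_model("side")); print(k,round(r[0]["confidence"],2),np.nanmean(W[r[0]["pixels"]],0).round(3))
```

```text
[0.65160729 0.21245943 0.26896377] [-3.86114651  3.51418238 -2.1957234 ] 0.11000449529637357 23.0917
(np.float64(49.747516425161926), array([ 0.75942226, -0.07589149,  0.64615656]), array([0.66237278, 0.31342241, 0.22124779]), np.float64(0.0004717700483880686), 14822)
(np.float64(49.761817271570315), array([ 0.75951757, -0.07655346,  0.64596644]), array([0.69720025, 0.22955253, 0.17038689]), np.float64(0.00033907257274487713), 10338)
[0.65157719 0.21246844 0.26899779] [-4.53715178  2.48524461 -1.59195311] 0.1143088791220704
spray_can 0.67 [0.427 0.472 0.101]
jar 0.76 [ 0.696 -0.345  0.052]
piston 0.91 [ 0.716 -0.191  0.043]
flywheel 0.64 [ 0.73  -0.054  0.021]
wrench 0.67 [0.365 0.145 0.007]
screwdriver 0.71 [ 0.358 -0.098  0.021]
plug_box 0.84 [0.6   0.479 0.037]
cup 0.72 [ 0.479 -0.113  0.051]
```

View pics/w11.png

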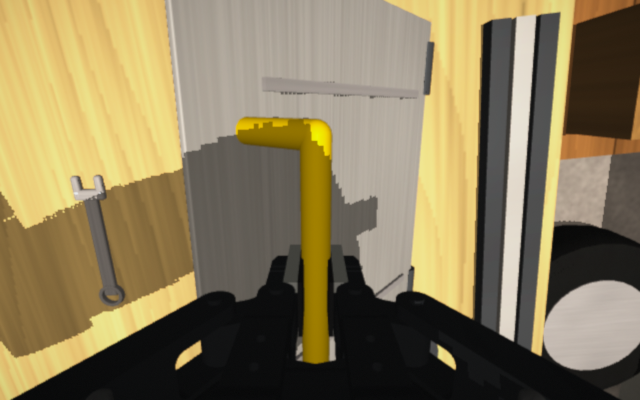

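```bash
python3 -c "
from plant import *
print(ticket.finish_job(), arm.sense()['t'])"
```

```text
the job is handed in; nothing more can be done
the job is handed in; nothing more can be done
```

The parts cup is on the black stand and released, and I handed the job in with the gripper still holding the washer lid at about 50°. That was roughly 24 s into the 58 s allowed.

- **Cup:** I placed it while the lid was still shut. Before release, the foot plate's top read z ≈ 0.020 m, which is 8 mm above the stand face as it should be when fully down. The front peg showed up through its ear hole. After release the rim was centred within about 1 mm of the stand's centre, reading about 1.5 mm lower than expected. The rear peg was hidden from the camera, so I'm inferring it from the plate being level and all the way down.
- **Lid:** The two angle checks differ slightly: the wrist camera's plane fit gave 49.75°, and the arm's pose gives about 50.4°. The grip held steady over the last second before hand-in, with about 5 N on the tool.
- **Forces:** During the lift the side load on the bar reached about 29 N because my lifting arc was about 2.5 mm too tight. I corrected that before finishing.
- **Other items:** A last side-camera check put all seven bystanders within about 4 mm of where they started, which is within the noise of that measurement.

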